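Click the missing wheel onto a rolling box's axle

TASK

The side panel of this rolling box still lacks a wheel. Take the loose wheel with the orange hub from the bench (the match of the one already fitted), slide it over the bare axle, hub upwards, and push it down past the axle's sprung balls until it clicks and sits flat on the flange; push it on rather than dropping it from above. Then let go, leaving the blue and the white wheel where they lie.

Things in the scene. Friction and masses are not known exactly. Their poses are not given: they have to be found in the camera images.
- wheel_orange: Wheel to fit: black tyre 64 mm across, 22 mm thick; orange hub sleeve 46 mm across rising to 56 mm above the underside (grip it from above, tips clear of the tyre). Stands hub up on the bench, about 0.12 kg. Through bore 28 mm across for the lowest 10 mm, then 38 mm to the open top. Origin: centre of the underside, on the axis; z up along the hub.
- axle_seat (a point): Centre of the bare axle's flange top, 24 mm above the bench, z up. Steel axle stands up from here: 22 mm across for 30 mm, then tapers to a point at 52 mm. Sprung balls 15 mm up, 34 mm across: a wheel rests on them 20 mm up; about 10 N (up to 15) pushes it past, and it snaps down the last 4 mm. On an 18 mm board, fixed; the fitted wheel is 180 mm away along +y, 80 mm high.
- wheel_blue: Bystander: a wheel of the same outer form and size with a blue hub; its bore is only 16 mm and does not fit. Origin: centre of the underside, z up.
- wheel_white: Bystander: a wheel of the same outer form and size with a white hub; its bore is only 16 mm and does not fit. Origin: centre of the underside, z up.

How it is judged:
On the way:
1. the orange-hubbed wheel is threaded over the axle's nose, still above its click, with the gripper's fingers on it (horizontal distance between wheel_orange and axle_seat below 0.012 m and z of wheel_orange in the frame of axle_seat between 0.006 and 0.045 m and contact force between the fingers and wheel_orange above 0.5 N), for 0.04 s.
At the end, for the whole second after the job is handed in: The orange-hubbed wheel is on the bare axle, hub up and upright to within 0.12 rad, its axis within 7 mm of the axle's, its underside within 3 mm of the flange (past the click), released and at rest (horizontal distance between wheel_orange and axle_seat below 0.007 m and z of wheel_orange in the frame of axle_seat between -0.003 and 0.003 m and angle between wheel_orange's own z axis and vertical below 0.12 rad and linear speed of wheel_orange below 0.02 m/s); the robot touches nothing.
It fails at once if the blue or the white wheel is shifted by more than 40 mm (distance of any of wheel_blue, wheel_white from where it was at the start of the episode above 0.04 m).
It also fails if it takes over 35 s, if anything falls off the work surface, if the arm or the gripper's body presses on something with over 40 N, if the wrist force passes 120 N, or if a joint passes its speed limit or range.

ROBOT

A 7-joint arm with a two-finger parallel gripper is mounted at the origin on the work surface. World frame = base frame: x ahead of the robot, y to its left, z up, the work surface at z = 0. Lengths are in m, angles in rad, forces in N, time in s.
With the tool pointing down it reaches from about 0.425 to 0.875 m from the base axis. Payload 4.7 kg.
Tool frame: the origin (TCP) lies between the finger pads; the fingertips stand 14 mm ahead of it and the grasp point (between the pads) lies 5 mm behind it; z points along the fingers, y is the line along which they close (so a half turn about z gives the same grasp; the last joint's range is limited). The gripper opens to 87 mm and grips with 3 to 60 N. Pads are 19 mm wide; open, the fingers measure 117 mm over their backs; the gripper's body (75 mm by 190 mm) begins 51 mm behind the grasp point.
Start: joints at [-1.292, 0.321, -0.07, 1.45, 0.023, 1.371, -0.057], TCP at [0.17, 0.627, 0.237] pointing down, gripper open.
Joint ranges: [-2.86, 2.86], [-0.3, 2.09], [-1.38, 1.24], [0.06, 2.45], [-1.56, 4.7], [0.09, 2.05], [-2.69, 2.69]. Speed limits (rad/s): [2.57, 2.57, 3.14, 3.14, 3.14, 3.14, 3.14].

INTERFACE

Orientations are given as a rotation vector (axis times angle).
In Python, from bench import ctrl gives the robot as it stands.
- The arm moves only by the shell command python3 -m inch 'ROWS' [OPENING] [FORCE]. ROWS is JSON, a list of rows, each a list of 6 numbers: the shift along the world's x, y, z in mm, then the turn, a rotation vector about the world's x, y, z in degrees. In form: [[tx, ty, tz, rx, ry, rz], ...]. A call has 1 to 20 rows; each row is the pose to reach, as a shift and turn from the pose commanded when the call began; what a row does not reach only later rows make up. A row lasts 1/8 s, in which the tool goes at most 62.5 mm and 10.7 degrees, less where a joint would pass 70% of its speed; a pose out of reach is approached as far as the arm can. A call with a gripper value outside its range is refused whole. OPENING is the finger opening in mm, from 0 to 87, set as the call begins (- or left out, the last holds). The fingers move at their own pace and stop on an object; FORCE is the grip in N (left out, the last holds). Time passes only in rows, so rows that repeat a pose let the fingers close. It gives the time, the measured TCP pose, the force, the opening and the grip force at its end, in the units of the state.
- ctrl.get_state(): the state, without advancing time (a new reading comes with each control period).
- ctrl.get_image(name): name is "scene" or "side" or "wrist"; returns (picture, depth): 480x640x3 uint8, red, green, blue; 480x640 float32, m along the optical axis (not along the pixel's ray), 0 where there is no reading.
- ctrl.camera_params(name): a dict with "mtx" (3x3 intrinsics, pixels), "dist_coeffs" ([k1, k2, p1, p2, k3] as OpenCV has them; the pictures are not rectified), "T" (4x4, takes a point from camera to world coordinates). Camera axes: x right, y down, z forward; pixel columns grow to the right and rows downward; lengths in m; the calibration is good to about 2 mm. A picture is of the moment at which its call begins: read the wrist's pose just before it. camera_params takes no time and is no camera call; for the wrist camera it gives the pose at the moment of the call.
- ctrl.close_job(): hands the job in; it is judged then, once.
The state is a dict: "time": time; "joint_positions": joint angles; "qd": joint speeds; "joint_torque": joint torques, N m; "position": TCP position; "tool_rot": TCP orientation; "ft_force": force on the tool from outside, world axes, zero at the start; "torque": the same for the moment, N m; "grip_width": opening from 0.0 (shut) to 1.0 (fully open); "grip_force": force on a finger pad.
Only numpy, scipy, OpenCV 4.12 (cv2) and the standard library are available. Lean on these libraries where they do the work, as an engineer would, in place of code of your own. Each camera call takes 0.05 s, during which the arm holds its last target. There are 200 camera calls.

## Working session

There is one attempt and no reset: what is moved stays moved. The work goes in short steps, Python scripts to look and compute and a shell command to move; the robot and the scene stay as the last step left them, time stands still between calls to the robot, and variables do not carry over. Pictures are saved under pics/ and viewed, at most 10 in all, crops included, and the job is handed in when it is done.

```bash
mkdir -p pics
cat > h.py <<'E'
import numpy as np, cv2
from bench import ctrl
def grab(n,f=None):
    p=ctrl.camera_params(n); im,d=ctrl.get_image(n)
    if f: cv2.imwrite('pics/'+f,im[:,:,::-1])
    return p,im,d
def world(p,d):
    v,u=np.nonzero(d>0); z=d[v,u]
    n=cv2.undistortPoints(np.stack([u,v],1).astype(np.float64)[:,None],np.array(p['mtx']),np.array(p['dist_coeffs']))[:,0]
    T=np.array(p['T']); c=np.c_[n*z[:,None],z]
    W=np.full(d.shape+(3,),np.nan); W[v,u]=c@T[:3,:3].T+T[:3,3]; return W
E
python3 - <<'E'
from h import *
for n in ('scene','side'):
    p,im,d=grab(n,n+'0.png'); np.savez(n+'0.npz',im=im,d=d); 
    W=world(p,d); hsv=cv2.cvtColor(im,cv2.COLOR_RGB2HSV)
    print(n,np.array(p['T'])[:3,3].round(3))
    for nm,lo,hi in (('orange',(5,130,90),(20,255,255)),('blue',(95,120,60),(125,255,255))):
        m=cv2.inRange(hsv,lo,hi); k,l,s,c=cv2.connectedComponentsWithStats(m)
        for i in range(1,k):
            if s[i,4]>60:
                q=W[l==i]; q=q[~np.isnan(q[:,0])]
                if len(q): print(nm,c[i].round(),s[i,4],np.percentile(q,[2,50,98],axis=0).round(3).tolist())
print(ctrl.get_state())
E
```

```text
scene [ 1.092 -0.22   0.726]
orange [630. 146.] 212 [[0.443, 0.615, 0.011], [0.466, 0.628, 0.024], [0.499, 0.662, 0.027]]
orange [618. 158.] 654 [[0.431, 0.562, 0.0], [0.49, 0.58, 0.024], [0.554, 0.624, 0.027]]
orange [608. 172.] 612 [[0.425, 0.534, -0.0], [0.513, 0.552, 0.012], [0.59, 0.576, 0.015]]
orange [501. 242.] 8947 [[0.52, 0.116, 0.016], [0.621, 0.256, 0.019], [0.696, 0.395, 0.077]]
orange [292. 240.] 716 [[0.484, -0.119, 0.004], [0.525, -0.096, 0.04], [0.54, -0.073, 0.058]]
orange [537. 397.] 16811 [[0.842, -0.003, 0.052], [0.892, 0.137, 0.055], [0.94, 0.309, 0.057]]
orange [427. 444.] 1522 [[0.843, -0.028, 0.016], [0.896, -0.015, 0.018], [0.943, -0.002, 0.021]]
orange [549. 443.] 1719 [[0.939, 0.009, 0.034], [0.946, 0.127, 0.037], [0.954, 0.264, 0.039]]
orange [340. 464.] 5217 [[0.854, -0.281, 0.016], [0.884, -0.123, 0.018], [0.92, -0.037, 0.021]]
orange [ 47. 468.] 74 [[0.763, -0.506, 0.008], [0.776, -0.499, 0.012], [0.787, -0.494, 0.014]]
blue [633.   4.] 121 [[-0.243, 1.207, -0.088], [-0.215, 1.224, -0.084], [-0.172, 1.255, -0.08]]
blue [636.  59.] 130 [[-0.117, 1.21, -
[... 1114 characters left out ...]
ime': 0.1, 'joint_positions': array([-1.29188342,  0.32176733, -0.07012606,  1.45157288,  0.02258171,
        1.37083983, -0.05689527]), 'qd': array([-0.00159029, -0.00109904,  0.00032435, -0.00094184,  0.00146503,
       -0.00338389, -0.00070713]), 'joint_torque': array([ 8.34562866e-05, -4.92573094e+01, -4.05774415e-01, -3.13398063e+01,
       -6.41586701e-02,  3.95536353e-02,  7.53238078e-05]), 'position': array([0.17000941, 0.62685828, 0.23554924]), 'tool_rot': array([-4.14623016e-01, -3.11393642e+00,  2.81420546e-03]), 'ft_force': array([-1.09527956,  0.153771  , -0.35566643]), 'torque': array([-0.04471751, -0.07524787,  0.02230032]), 'grip_force': 0.0, 'grip_width': 1.0004209583264854}
```

View pics/scene0.png

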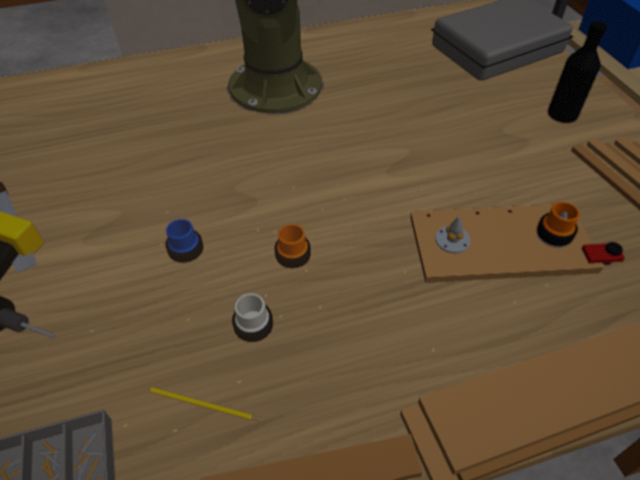

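View pics/side0.png

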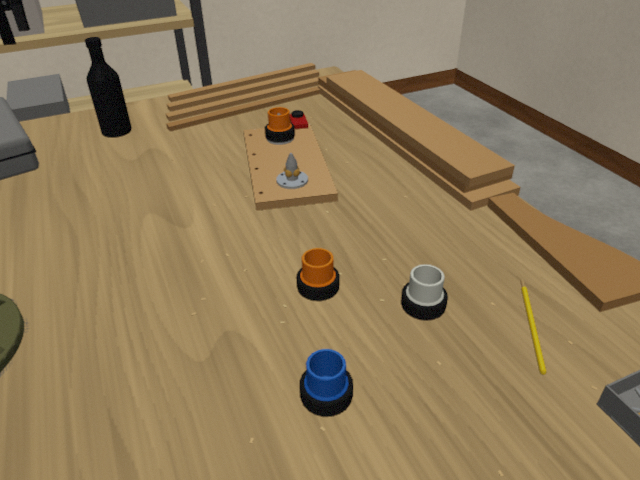

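The scene picture shows the loose orange wheel at (292,240), blue at (182,238), white at (252,315), the bare axle at (455,235), and the fitted wheel at (560,222). The side picture agrees: loose orange at (318,270), axle at (292,170).

Run:
```python
from h import *
from scipy.optimize import least_squares
from scipy.spatial.transform import Rotation as R
def rim(q,z0,z1):
    q=q[(q[:,2]>z0)&(q[:,2]<z1)]
    f=least_squares(lambda a:np.maximum(0,abs(np.hypot(q[:,0]-a[0],q[:,1]-a[1])-.021)-.002),q[:,:2].mean(0),loss='soft_l1',f_scale=.002)
    return f.x.round(4),len(q),q[:,2].max().round(3)
px={'scene':dict(orange=(292,240),white=(252,313),blue=(181,236),fitted=(562,220)),'side':dict(orange=(318,270),white=(426,288),blue=(326,376),fitted=(279,122))}
ax={'scene':(455,235),'side':(292,170)}
for n in px:
    p=ctrl.camera_params(n); D=np.load(n+'0.npz'); W=world(p,D['d'])
    for k,(u,v) in px[n].items():
        q=W[v-35:v+36,u-30:u+31].reshape(-1,3); q=q[~np.isnan(q[:,0])]
        z=(.076,.084) if k=='fitted' else (.052,.06)
        print(n,k,rim(q,*z))
    u,v=ax[n]; q=W[v-30:v+31,u-25:u+26].reshape(-1,3); q=q[~np.isnan(q[:,0])]
    fl=q[(q[:,2]>.0215)&(q[:,2]<.027)]; print(n,'flange',fl.mean(0).round(4),np.ptp(fl,axis=0).round(3),len(fl))
    t=q[q[:,2]>.055]; print('tip',t.mean(0).round(4),len(t),q[:,2].max().round(3))
print(R.from_rotvec(ctrl.get_state()['tool_rot']).as_matrix().round(3))
```

```text
scene orange (array([ 0.5165, -0.0964]), 200, np.float64(0.06))
scene white (array([ 0.636 , -0.1942]), 264, np.float64(0.059))
scene blue (array([ 0.4471, -0.2747]), 200, np.float64(0.06))
scene fitted (array([0.6281, 0.3493]), 220, np.float64(0.083))
scene flange [0.5905 0.1699 0.0245] [0.13  0.112 0.005] 522
tip [0.5879 0.1716 0.0647] 133 0.077
side orange (array([ 0.5144, -0.098 ]), 254, np.float64(0.057))
side white (array([ 0.6339, -0.1958]), 294, np.float64(0.058))
side blue (array([ 0.4454, -0.2766]), 438, np.float64(0.058))
side fitted (array([0.6245, 0.3466]), 112, np.float64(0.081))
side flange [0.5842 0.1853 0.0237] [0.083 0.197 0.005] 358
tip [0.5807 0.1689 0.0641] 102 0.077
[[-0.965  0.262 -0.   ]
 [ 0.262  0.965 -0.002]
 [-0.    -0.002 -1.   ]]
```

Run:
```python
from h import *
p=ctrl.camera_params('scene'); D=np.load('scene0.npz'); W=world(p,D['d'])
q=W[30:118,555:600].reshape(-1,3); q=q[q[:,2]>.02]; print('bottle',np.nanpercentile(q,[1,50,99],axis=0).round(3))
T=np.linalg.inv(np.array(p['T'])); 
print(cv2.projectPoints(np.array([[.17,.627,.237]]),T[:3,:3],T[:3,3],np.array(p['mtx']),np.array(p['dist_coeffs']))[0])
d=np.load('side0.npz')['d']; W2=world(ctrl.camera_params('side'),d); print('bottle side',W2[[45,70,100,125],[96,102,112,117]].round(3))
q=W[0:80,435:570].reshape(-1,3); print('box',np.nanpercentile(q,[1,50,99],axis=0).round(3))
```

```text
bottle [[0.093 0.548 0.022]
 [0.326 0.568 0.102]
 [0.346 0.727 0.2  ]]
[[[579.7800133  -23.67160416]]]
bottle side [[0.314 0.568 0.2  ]
 [0.313 0.563 0.149]
 [0.317 0.551 0.086]
 [0.314 0.551 0.028]]
box [[-1.433  0.404 -0.752]
 [ 0.073  0.563  0.056]
 [ 0.302  1.959  0.109]]
```

```bash
python3 -m inch '[[0,0,60,0,0,0],[0,0,120,0,0,0],[40,-44,120,0,0,0],[82,-90,120,0,0,0],[123,-136,120,0,0,0],[165,-182,120,0,0,0],[207,-228,120,0,0,0],[248,-274,120,0,0,0],[290,-320,110,0,0,0],[332,-366,95,0,0,0],[374,-412,80,0,0,0],[415,-457,64,0,0,0],[415,-457,64,0,0,0],[415,-457,64,0,0,0],[415,-457,64,0,0,0]]' 87
python3 - <<'E'
from h import *
p,im,d=grab('wrist','w1.png'); np.savez('w1.npz',im=im,d=d,T=p['T']); W=world(p,d); np.save('w1W.npy',W)
print(np.array(p['T']).round(3)); 
m=(W[...,2]>.055)&(abs(W[...,0]-.585)<.03)&(abs(W[...,1]-.17)<.03)
q=W[m]; print(len(q),q.mean(0) if len(q) else 0, np.argwhere(m).mean(0))
print(ctrl.get_state()['position'],ctrl.get_state()['tool_rot'])
E
```

```text
time: 1.98
position: [0.5843, 0.1725, 0.3009]
tool_rot: [-0.41, -3.114, -0.002]
ft_force: [-1.1, -0.0, 0.6]
grip_width: 0.999
grip_force: 0.0
[[ 0.258  0.937  0.233  0.521]
 [ 0.966 -0.251 -0.062  0.189]
 [ 0.001  0.241 -0.97   0.448]
 [ 0.     0.     0.     1.   ]]
31186 [0.5603003  0.18120568 0.38899826] [419.6288078  331.53953697]
[0.58438341 0.17245346 0.30100474] [4.09662032e-01 3.11465852e+00 1.83415280e-03]
```

View pics/w1.png

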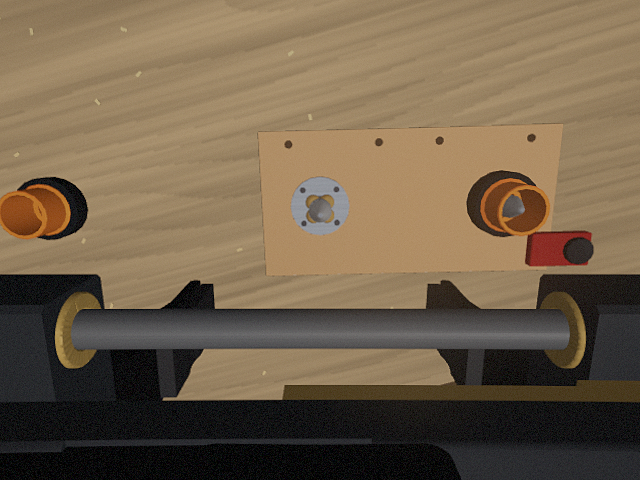

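The wrist picture shows the bare axle's flange centred at about (320,206), axle nose at (320,210), fitted wheel at about (510,207), and the loose orange wheel at (45,210) at the left.

Run:
```python
from h import *
D=np.load('w1.npz'); im=D['im']; W=np.load('w1W.npy'); p=ctrl.camera_params('wrist'); T=D['T']
hsv=cv2.cvtColor(im,cv2.COLOR_RGB2HSV)
m=((hsv[...,1]<70)).astype(np.uint8); m[:,:280]=0; m[:,360:]=0; m[:170]=0; m[245:]=0
c=max(cv2.findContours(m,cv2.RETR_EXTERNAL,cv2.CHAIN_APPROX_NONE)[0],key=cv2.contourArea)
def ray(u,v,z):
    n=cv2.undistortPoints(np.array([[[u,v]]],float),np.array(p['mtx']),np.array(p['dist_coeffs']))[0,0]
    r=T[:3,:3]@np.r_[n,1]; return T[:3,3]+r*(z-T[2,3])/r[2]
e=cv2.fitEllipse(c); print('flange',e,ray(*e[0],.024).round(4))
q=W[170:245,280:360].reshape(-1,3)
for a,b in ((.026,.04),(.045,.055),(.06,.08)):
    s=q[(q[:,2]>a)&(q[:,2]<b)]; print(a,len(s),((np.nanmin(s,0)+np.nanmax(s,0))/2).round(4))
s=q[(q[:,2]>.068)]; print('tip',len(s),s.mean(0).round(4))
# loose wheel + fitted hub rims
for z,lo,hi in ((.056,0,100),(.080,440,560)):
    w=W[150:250,lo:hi].reshape(-1,3); w=w[(w[:,2]>z-.005)&(w[:,2]<z+.005)]
    cc,r=cv2.minEnclosingCircle((w[:,:2]*1000).astype(np.float32)); print(z,len(w),cc,r,np.median(w,0).round(4))
```

```text
flange ((319.6148681640625, 205.54464721679688), (57.5592155456543, 57.92097473144531), 107.13432312011719) [0.5821 0.1732 0.024 ]
0.026 46 [0.582  0.173  0.0348]
0.045 79 [0.5817 0.1727 0.05  ]
0.06 274 [0.5824 0.1729 0.068 ]
tip 108 [0.5817 0.1729 0.0717]
0.056 730 (514.9776611328125, -97.07707977294922) 23.57123374938965 [ 0.5155 -0.0942  0.0542]
0.08 791 (624.7937622070312, 347.8292541503906) 23.435630798339844 [0.624  0.3477 0.0782]
```

```bash
python3 -m inch '[[-12,-48,-20,0,0,0],[-27,-105,-50,0,0,0],[-41,-160,-90,0,0,0],[-55,-215,-140,0,0,0],[-69,-269,-180,0,0,0],[-69,-269,-180,0,0,0],[-69,-269,-180,0,0,0],[-69,-269,-180,0,0,0]]'
python3 - <<'E'
from h import *
p,im,d=grab('wrist','w2.png'); W=world(p,d); s=ctrl.get_state()
hsv=cv2.cvtColor(im,cv2.COLOR_RGB2HSV); m=(hsv[...,0]>4)&(hsv[...,0]<14)&(hsv[...,1]>170)
w=W[m]; w=w[(abs(w[:,2]-.056)<.005)&(np.hypot(w[:,0]-.515,w[:,1]+.097)<.04)]
if len(w): print(len(w),cv2.minEnclosingCircle((w[:,:2]*1000).astype(np.float32)),np.median(w[:,2]))
print(s['position'],s['tool_rot'],s['ft_force'])
E
```

```text
time: 3.02
position: [0.5174, -0.0965, 0.1217]
tool_rot: [0.41, 3.113, 0.002]
ft_force: [-0.2, 0.3, 0.3]
grip_width: 1.001
grip_force: 0.0
605 ((514.1788940429688, -98.00638580322266), 22.9328556060791) 0.05375618996615217
[ 0.51760757 -0.09639906  0.12183112] [4.09183490e-01 3.11251011e+00 1.89145314e-03] [-1.47269885  0.46784378 -0.13844791]
```

View pics/w2.png

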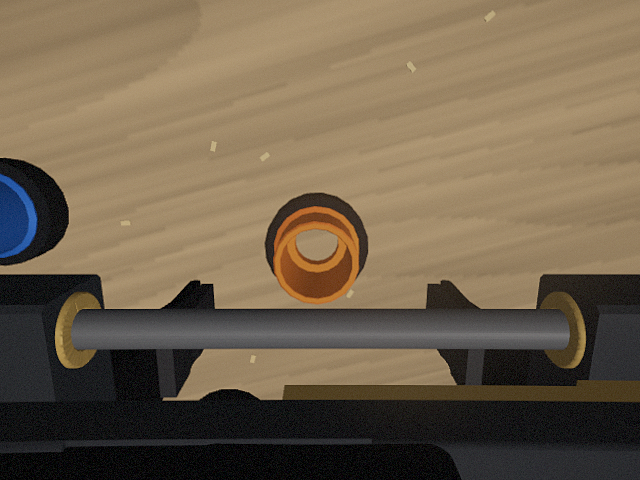

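The wheel is centred under the gripper: hub rim at (317,263) and the bench visible through the bore. Descend and grip.

```bash
python3 -m inch '[[-3,-1,-30,0,0,0],[-3,-1,-60,0,0,0],[-3,-1,-80,0,0,0],[-3,-1,-80,0,0,0],[-3,-1,-80,0,0,0]]' 87 && python3 -m inch '[[0,0,0,0,0,0],[0,0,0,0,0,0],[0,0,0,0,0,0],[0,0,0,0,0,0],[0,0,0,0,0,0],[0,0,0,0,0,0]]' 0 45
```

```text
time: 3.7
position: [0.5145, -0.0988, 0.0419]
tool_rot: [0.412, 3.112, 0.001]
ft_force: [0.3, -0.4, 0.3]
grip_width: 0.999
grip_force: 0.0
time: 4.45
position: [0.5132, -0.0995, 0.0406]
tool_rot: [0.415, 3.114, 0.0]
ft_force: [0.2, 0.1, 0.5]
grip_width: 0.519
grip_force: 45.0
```

```bash
python3 -m inch '[[0,0,40,0,0,0],[0,0,90,0,0,0],[13,50,115,0,0,0],[26,105,115,0,0,0],[40,160,115,0,0,0],[54,216,115,0,0,0],[68,272,115,0,0,0],[68,272,115,0,0,0],[68,272,115,0,0,0],[68,272,115,0,0,0]]'
python3 - <<'E'
from h import *
s=ctrl.get_state(); print(s['position'],s['tool_rot'],s['grip_width'])
for n,(u,v) in (('side',(292,150)),('scene',(455,210))):
    p,im,d=grab(n,n+'3.png'); W=world(p,d); T=np.linalg.inv(np.array(p['T']))
    c=cv2.projectPoints(np.array([[.582,.173,.12]]),T[:3,:3],T[:3,3],np.array(p['mtx']),np.array(p['dist_coeffs']))[0][0,0].astype(int)
    w=W[max(0,c[1]-70):c[1]+70,max(0,c[0]-70):c[0]+70].reshape(-1,3)
    # tyre: band above the underside
    t=w[(w[:,2]>.116)&(w[:,2]<.132)&(np.hypot(w[:,0]-.582,w[:,1]-.173)<.045)]
    from scipy.optimize import least_squares
    f=least_squares(lambda a:np.hypot(t[:,0]-a[0],t[:,1]-a[1])-.032,[.582,.173],loss='soft_l1',f_scale=.002)
    print(n,len(t),f.x.round(4),t.min(0).round(3),t.max(0).round(3))
    cv2.imwrite(f'pics/{n}3c.png',cv2.resize(im[max(0,c[1]-90):c[1]+110,max(0,c[0]-100):c[0]+100,::-1],None,fx=2,fy=2))
a,b=cv2.imread('pics/side3c.png'),cv2.imread('pics/scene3c.png'); h=min(a.shape[0],b.shape[0]); cv2.imwrite('pics/both3.png',np.hstack([a[:h],b[:h]]))
E
```

```text
time: 5.7
position: [0.5812, 0.1702, 0.1554]
tool_rot: [-0.419, -3.113, 0.001]
ft_force: [0.1, -0.2, -1.0]
grip_width: 0.522
grip_force: 45.0
[0.58115416 0.17019834 0.15544842] [-4.18949283e-01 -3.11337935e+00  1.29383649e-03] 0.5224404400701241
side 305 [0.5819 0.1709] [0.549 0.135 0.116] [0.611 0.181 0.132]
scene 281 [0.5827 0.172 ] [0.563 0.139 0.116] [0.616 0.195 0.132]
```

View pics/both3.png

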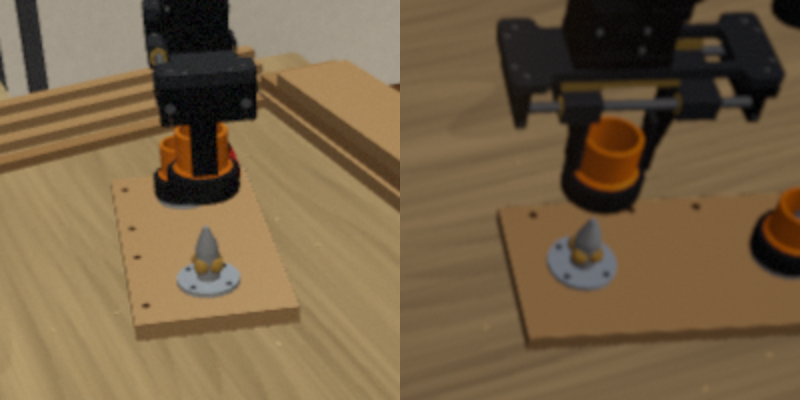

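The composite shows the wheel held level above the axle, tyre at about (197,180) in the side half and (600,175) in the scene half; the axle is bare beneath it. Thread it on with a 2 mm y correction.

```bash
python3 -m inch '[[0,2,0,0,0,0],[0,2,-15,0,0,0],[0,2,-30,0,0,0],[0,2,-42,0,0,0],[0,2,-54,0,0,0],[0,2,-60,0,0,0],[0,2,-60,0,0,0],[0,2,-60,0,0,0]]'
```

```text
time: 6.8
position: [0.5816, 0.1745, 0.0961]
tool_rot: [0.415, 3.113, 0.001]
ft_force: [0.0, -0.5, -0.3]
grip_width: 0.52
grip_force: 45.0
```

```bash
python3 -m inch '[[0,-1,-4,0,0,0],[0,-1,-8,0,0,0],[0,-1,-11,0,0,0],[0,-1,-13,0,0,0],[0,-1,-13,0,0,0],[0,-1,-13,0,0,0]]'; python3 -m inch '[[0,0,-2,0,0,0],[0,0,-4,0,0,0],[0,0,-6,0,0,0],[0,0,-6,0,0,0]]'
```

```text
time: 7.55
position: [0.5822, 0.1734, 0.0839]
tool_rot: [0.415, 3.112, 0.002]
ft_force: [0.2, -1.3, 4.7]
grip_width: 0.519
grip_force: 45.0
time: 8.05
position: [0.582, 0.1734, 0.0772]
tool_rot: [0.415, 3.112, 0.001]
ft_force: [1.5, -0.9, 1.3]
grip_width: 0.517
grip_force: 45.0
```

```bash
python3 -m inch '[[0,0,-2,0,0,0],[0,0,-4,0,0,0],[0,0,-6,0,0,0],[0,0,-6,0,0,0]]'; python3 -m inch '[[0,0,-2,0,0,0],[0,0,-4,0,0,0],[0,0,-5,0,0,0],[0,0,-5,0,0,0],[0,0,-5,0,0,0]]'
```

```text
time: 8.55
position: [0.5811, 0.1732, 0.0696]
tool_rot: [0.415, 3.114, -0.001]
ft_force: [4.1, -0.3, -2.2]
grip_width: 0.521
grip_force: 45.0
time: 9.18
position: [0.5807, 0.173, 0.0649]
tool_rot: [-0.415, -3.113, 0.001]
ft_force: [3.8, -0.8, -8.7]
grip_width: 0.52
grip_force: 45.0
```

The pull of −8.7 N means the balls are now drawing the wheel down, so it is past the crest. A little further until the flange pushes back.

```bash
python3 -m inch '[[0,0,-1,0,0,0],[0,0,-2,0,0,0],[0,0,-2,0,0,0]]';  python3 -m inch '[[0,0,-1,0,0,0],[0,0,-1,0,0,0]]'
```

```text
time: 9.55
position: [0.5809, 0.1729, 0.0646]
tool_rot: [-0.415, -3.113, 0.0]
ft_force: [-2.2, -2.9, 5.1]
grip_width: 0.522
grip_force: 45.0
time: 9.8
position: [0.5809, 0.173, 0.0646]
tool_rot: [-0.415, -3.113, -0.0]
ft_force: [-5.3, -4.5, 11.3]
grip_width: 0.521
grip_force: 45.0
```

Seated firm against the flange. Release, retreat and look.

```bash
python3 -m inch '[[0,0,1,0,0,0],[0,0,1,0,0,0],[0,0,1,0,0,0],[0,0,1,0,0,0],[0,0,1,0,0,0]]' 87 && python3 -m inch '[[0,0,20,0,0,0],[0,0,50,0,0,0],[0,0,100,0,0,0],[0,0,150,0,0,0],[0,0,200,0,0,0],[0,0,200,0,0,0],[0,0,200,0,0,0]]'
python3 - <<'E'
from h import *
for n in ('wrist','scene','side'):
    p,im,d=grab(n,n+'4.png'); W=world(p,d)
    hsv=cv2.cvtColor(im,cv2.COLOR_RGB2HSV); m=(hsv[...,0]>4)&(hsv[...,0]<14)&(hsv[...,1]>170)
    for c in ((.582,.173),(.6245,.348)):
        w=W[m]; w=w[(w[:,2]>.073)&(w[:,2]<.11)&(np.hypot(w[:,0]-c[0],w[:,1]-c[1])<.04)]
        if len(w): print(n,len(w),cv2.minEnclosingCircle((w[:,:2]*1000).astype(np.float32)),np.percentile(w[:,2],[50,90,99]).round(4))
a=cv2.imread('pics/side4.png')[60:260,180:380]; b=cv2.imread('pics/scene4.png')[140:340,400:600]
cv2.imwrite('pics/both4.png',cv2.resize(np.hstack([a,b]),None,fx=2,fy=2))
E
```

```text
time: 10.42
position: [0.5811, 0.1735, 0.0634]
tool_rot: [-0.415, -3.114, -0.0]
ft_force: [0.3, -0.5, 0.3]
grip_width: 0.965
grip_force: 0.0
time: 11.3
position: [0.581, 0.1733, 0.2642]
tool_rot: [0.415, 3.113, 0.001]
ft_force: [-0.0, -0.9, -1.6]
grip_width: 0.997
grip_force: 0.0
wrist 267 ((581.4629516601562, 172.3721466064453), 22.981433868408203) [0.0776 0.079  0.0797]
wrist 483 ((624.4166870117188, 347.400146484375), 22.590179443359375) [0.0766 0.0786 0.0797]
scene 104 ((584.9671630859375, 172.93551635742188), 23.053014755249023) [0.0755 0.0803 0.0822]
scene 133 ((627.8644409179688, 348.6459655761719), 23.585376739501953) [0.0758 0.08   0.0814]
side 64 ((580.0765991210938, 171.67620849609375), 22.73074722290039) [0.0764 0.0788 0.0795]
side 49 ((624.3568115234375, 345.98193359375), 23.325359344482422) [0.0759 0.0785 0.0793]
```

View pics/both4.png

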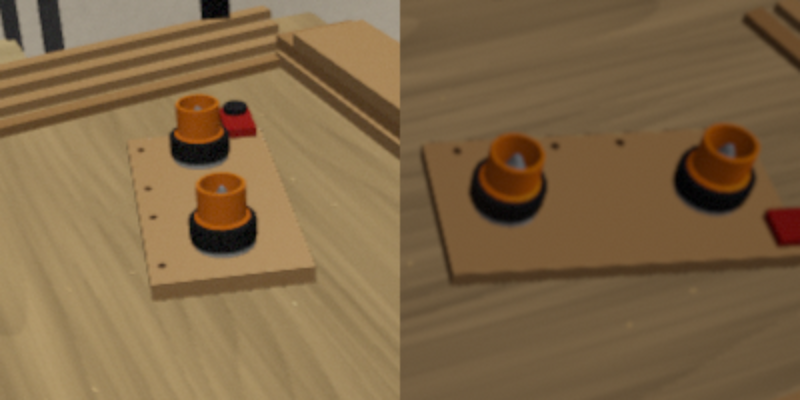

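The wheel, at (222,212) in the side half and (510,180) in the scene half, sits as low as the fitted one. Both rims measure 80 mm high and the axis matches the axle within about 1 mm.

```bash
python3 -c "
from bench import ctrl
print(ctrl.close_job())"
```

```text
the job is handed in; nothing more can be done
None
```

The orange-hubbed wheel is pushed past the click and sits flat on the flange: its rim is level with the fitted wheel's and its axis is about 1 mm from the axle's. I released it, never touched the blue or white wheel, and handed the job in shortly after 11.3 s; the hand-in returned no verdict.

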